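Lock the lid rail by sliding its collar to the catch

TASK

Slide the eight-sided metal collar along the bent wire rail, around both bends, and use it to push the sleeve at the rail's far end fully home, so that the rail is locked; then let go of the collar, leaving it there on the wire. Feel your way gently so that the wire is never strained, and leave the other things on the shelf alone.

Things in the scene. Friction and masses are not known exactly. Their poses are not given: they have to be found in the camera images.
- rail: Fixed rail of round steel wire, 8 mm thick, running level, its centre line 110 mm above the shelf. Origin on the shelf, under the start post (8 mm thick, foot 56 mm across). z up; x along the first straight leg, away from the post. Nothing is under or beside the wire between the start post and the sleeve near the end. The collar must not press the rail or sleeve with more than 25 N.
- rail_start (a point): Point on the wire's centre line at the top of the start post, axes as the rail. From here the wire runs along x to bend 1, which lies anywhere from 80 to 120 mm on: that is not measured and must be seen or felt. There it turns left (towards +y) by 42 degrees; 80 mm on, at bend 2, it turns right by 42 degrees and runs parallel to x again to the end post. Bends are sharp and level.
- collar_center (a point): Centre of the eight-sided aluminium collar on the wire: 18 mm long along its x axis, 36 mm over flats, bore 20 mm over flats, about 60 g. It starts on the first leg, 35 to 55 mm from the start post, hanging with its bore's top on the wire, its centre 6 mm below the wire's; centred, it has 6 mm play each way. Grip it from above by its two upright flats, 36 mm apart across the wire.
- latch (a joint): Travel of the dark round sleeve on the third leg, m: 0 at the start, 0.010 fully home. Sleeve: 26 mm across, on the wire's axis, its near face 68 mm past bend 2 at the start. It slides along the wire away from bend 2 against about 4 N of dry friction, stays where it is left, and ends at a hard stop. Behind it: a 26 mm block on the end post (10 mm thick, foot 56 mm).
- lid: Stainless steel cooker lid, 200 mm across, 48 mm high, lying knob up; origin at the centre of its underside. Not to be moved.
- katori: Empty steel katori (small bowl), 90 mm across, 40 mm high; origin at the centre of its underside. Not to be moved.
- whistle: Aluminium whistle weight, 38 mm across, 47 mm high, standing; origin at the centre of its underside. Not to be moved.
- spicebox: Yellow plastic spice box, 104 by 74 mm, 54 mm high; origin at the centre of its underside. Not to be moved.

How it is judged (in metres and radians):
On the way:
1. the collar has gone round bend 1 onto the second leg, the sleeve not yet pushed (y of collar_center in the frame of rail above 0.02 m and value of joint latch below 0.002 m), for 0.1 s.
At the end, for the whole second after the job is handed in: The sleeve is pushed in by at least 8 of its 10 mm, the collar hangs on the rail's third leg (more than 175 mm along x and 30 mm along y from the start post in the rail's frame), released and at rest (value of joint latch above 0.008 m and x of collar_center in the frame of rail above 0.175 m and y of collar_center in the frame of rail above 0.03 m and z of collar_center in the frame of rail above 0.095 m and linear speed of collar below 0.02 m/s); the robot touches nothing.
It fails at once if the collar presses the rail with more than 25 N (contact force between collar and rail above 25 N).
It fails at once if the fingers, not the collar, push the sleeve (more than 3 N) (contact force between the fingers and latch above 3 N).
It fails at once if the lid, katori, whistle weight or spice box is moved by more than 20 mm (distance of any of lid, katori, whistle, spicebox from where it was at the start of the episode above 0.02 m).
It also fails if it takes over 70 s, if anything falls off the work surface, if the arm or the gripper's body presses on something with over 40 N, if the wrist force passes 120 N, or if a joint passes its speed limit or range.

ROBOT

A 6-joint arm with a two-finger parallel gripper is mounted at the origin on the work surface. World frame = base frame: x ahead of the robot, y to its left, z up, the work surface at z = 0. Lengths are in mm, angles in degrees, forces in N, time in s.
With the tool pointing down it reaches from about 350 to 850 mm from the base axis. Payload 8.1 kg.
Tool frame: the origin (TCP) lies midway between the tips of the shut fingers; the grasp point (between the pads) lies 19 mm behind it; z points along the fingers, y is the line along which they close (so a half turn about z gives the same grasp; the last joint's range is limited). The gripper opens to 85 mm and grips with 20 to 120 N. Pads are 22 mm wide; open, the fingers measure 114 mm over their backs; the gripper's body (76 mm by 85 mm) begins 54 mm behind the grasp point. The pads swing forward as they close: fully open they stand 13 mm farther back than shut.
Start: joints at [72.055, 7.471, 85.268, -0, 87.261, -4.893], TCP at [135.478, 584.509, 231.292] pointing down, gripper open.
Joint ranges: [-169.43, 169.43], [-51.17, 129.36], [1.28, 143.12], [-76.62, 256.62], [0, 156.53], [-152.29, 152.29]. Speed limits (degrees/s): [136.94, 136.94, 159.86, 180, 180, 180].

INTERFACE

Orientations are given as [roll, pitch, yaw] about the fixed x, y, z axes, in that order (R = Rz(yaw) Ry(pitch) Rx(roll)).
In Python, from bench import r gives the robot as it stands. The module is installed in compiled form; this text tells all that it offers.
- The arm moves only by the tool jog_arm, never from a script. Its argument "rows" is a list of rows, each a list of 2 entries, a list of its own where there are three numbers: the shift along the tool's x, y, z in mm, then the turn, a rotation vector about the tool's x, y, z in rad. A call has 1 to 10 rows; each row is the pose to reach, as a shift and turn from the pose commanded when the call began, along the tool's axes at that moment; what a row does not reach only later rows make up. A row lasts 1/10 s, in which the tool goes at most 50 mm and 8.59 degrees, less where a joint would pass 70% of its speed; a pose out of reach is approached as far as the arm can. A call with a gripper value outside its range is refused whole. "grip" is the finger opening in mm, from 0 to 85.4, set as the call begins (left out, the last holds). The fingers move at their own pace and stop on an object; "force" is the grip in N (left out, the last holds). Time passes only in rows, so rows that repeat a pose let the fingers close. It gives the time, the measured TCP pose, the force, the opening and the grip force at its end, in the units of the state.
- r.sense(): the state, without advancing time (a new reading comes with each control period).
- r.snapshot(name): name is "side" or "top" or "wrist"; returns (picture, depth): 480x640x3 uint8, blue, green, red; 480x640 float32, mm along the optical axis (not along the pixel's ray), 0 where there is no reading.
- r.camera_params(name): a dict with "fx", "fy", "cx", "cy" (pixels), "pose" (4x4, takes a point from camera to world coordinates); the wrist camera has in their place "tool_from_camera" (4x4, takes a point from camera to tool coordinates, whose origin is the TCP and whose axes are the flange's). Camera axes: x right, y down, z forward; pixel columns grow to the right and rows downward; lengths in mm; the calibration is good to about 2 mm. A picture is of the moment at which its call begins: read the wrist's pose just before it. camera_params takes no time and is no camera call.
- r.hand_in(): hands the job in; it is judged then, once.
The state is a dict: "time": time; "joint_pos": joint angles; "qd": joint speeds; "joint_efforts": joint torques, N m; "tool_pos": TCP position; "tcp_rot": TCP orientation; "ft_force": force on the tool from outside, world axes, zero at the start; "wrist_torque": the same for the moment, N m; "finger_gap": finger opening in mm; "grip_force": force on a finger pad.
Only numpy, scipy, OpenCV 4.12 (cv2) and the standard library are available. Lean on these libraries where they do the work, as an engineer would, in place of code of your own. Each camera call takes 0.05 s, during which the arm holds its last target. There are 200 camera calls.

## Working session

There is one attempt and no reset: what is moved stays moved. The work goes in short steps, Python scripts to look and compute and a tool call to move; the robot and the scene stay as the last step left them, time stands still between calls to the robot, and variables do not carry over. Pictures are saved under pics/ and viewed, at most 10 in all, crops included, and the job is handed in when it is done.

Besides the shell and the picture viewer there is one more tool, called as a command line: name --argument value ..., lists and objects as JSON in quotes. jog_arm: Moves the arm, as the interface text tells. Its arguments: {"type":"object","properties":{"rows":{"type":"array"},"grip":{"type":"number"},"force":{"type":"number"}},"required":["rows"]}

```bash
mkdir -p pics; python3 - <<'E'
from bench import r
import cv2,numpy as np
s=r.sense();print(s)
for n in("top","side"):
    im,d=r.snapshot(n);cv2.imwrite(f"pics/{n}0.png",im);np.savez(f"{n}0.npz",im=im,d=d)
    print(n,r.camera_params(n))
print(r.camera_params("wrist"))
E
```

```text
{'time': 0.0, 'joint_pos': array([ 7.20563161e+01,  7.51491922e+00,  8.53286909e+01, -1.64211671e-03,
        8.72622811e+01, -4.89378848e+00]), 'qd': array([-0.09866166,  0.03430041, -0.01365493,  0.00816547, -0.10569379,
        0.0646941 ]), 'joint_efforts': array([-1.26411453e-05, -5.69392347e+01, -5.00554097e+01, -3.17105978e-04,
        1.49291125e-02,  2.02364470e-05]), 'tool_pos': array([135.30567834, 583.98059141, 230.25204755]), 'tcp_rot': array([-1.79894355e+02, -7.39934007e-03,  1.66950178e+02]), 'ft_force': array([0.12098866, 0.6979483 , 0.2318823 ]), 'wrist_torque': array([-0.03776815, -0.02666266,  0.02083178]), 'grip_force': 0.0, 'finger_gap': 85.71476918223878}
top {'fx': 434.903671137975, 'fy': 434.903671137975, 'cx': 312.3058095615285, 'cy': 235.16207950241972, 'pose': array([[-1.19897779e-02, -9.92056177e-01,  1.25222951e-01,
         4.69401032e+02],
       [-9.99695133e-01,  1.45958675e-02,  1.99148633e-02,
        -5.19080684e+00],
       [-2.15844008e-02, -1.24945999e-01, -9.91928733e-01,
         1.05554851e+03],
       [ 0.00000000e+00,  0.00000000e+00,  0.0
[... 261 characters left out ...]
-01,  4.90957589e-01, -8.24412797e-01,
         8.74710688e+02],
       [ 6.01516068e-03, -8.58264745e-01, -5.13171946e-01,
         6.47419127e+02],
       [ 0.00000000e+00,  0.00000000e+00,  0.00000000e+00,
         1.00000000e+00]])}
{'fx': 339.6114169947119, 'fy': 339.6114169947119, 'cx': 316.0921896298936, 'cy': 241.22583598556645, 'tool_from_camera': array([[ 9.36170987e-04, -9.45310690e-01, -3.26169931e-01,
         8.44596558e+01],
       [ 9.99999539e-01,  8.15859243e-04,  5.05656950e-04,
         3.05818872e-01],
       [-2.11894168e-04, -3.26170254e-01,  9.45311018e-01,
        -1.43099562e+02],
       [ 0.00000000e+00,  0.00000000e+00,  0.00000000e+00,
         1.00000000e+00]])}
```

View pics/top0.png

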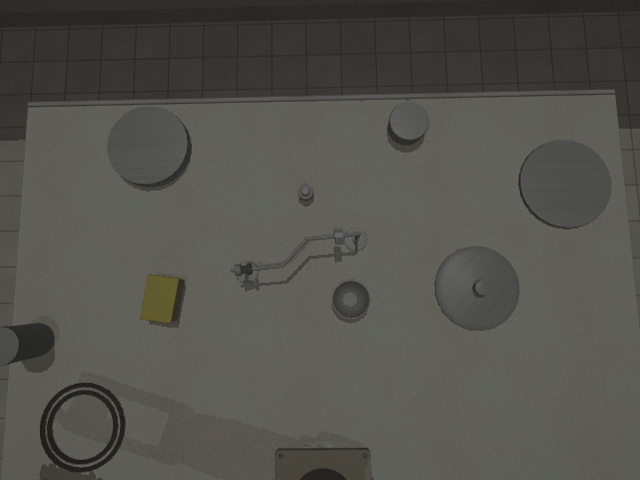

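View pics/side0.png

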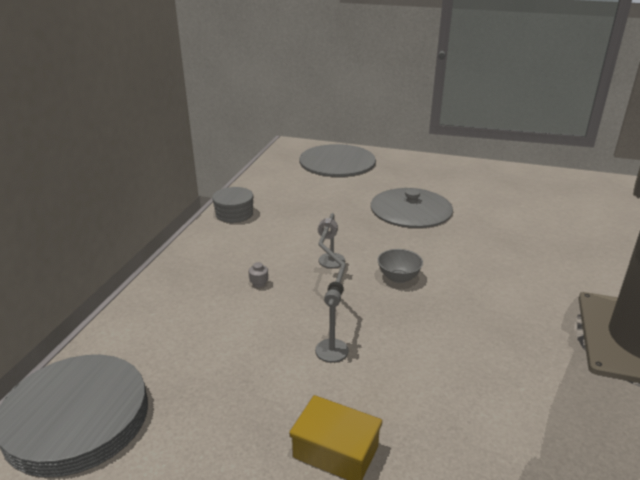

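The top view shows the start post at about (357,238), collar at (339,236), bend 1 near (307,239), bend 2 near (284,264) and the dark sleeve near (248,268). The side view agrees: the sleeve is at the near end (335,290). I'll enlarge the top view to get finer positions.

```bash
cat > h.py <<'E'
import numpy as np,cv2
from bench import r
def ray(n,uv,z,pose=None):
    p=r.camera_params(n);T=p["pose"] if pose is None else pose
    d=T[:3,:3]@[(uv[0]-p["cx"])/p["fx"],(uv[1]-p["cy"])/p["fy"],1]
    return T[:3,3]+d*(z-T[2,3])/d[2]
E
python3 - <<'E'
from h import *
z=np.load("top0.npz");im=z["im"]
c=im[215:295,220:380];c=cv2.resize(c,None,fx=5,fy=5,interpolation=cv2.INTER_CUBIC);c=cv2.convertScaleAbs(c,alpha=1.6)
cv2.imwrite("pics/topc.png",c)
for n,uv in dict(start=(357,236),collar=(339,236),b1=(307,239),b2=(284,264),sl=(248,268)).items(): print(n,ray("top",uv,110).round(1))
for n,uv in dict(kat=(350,300),whis=(306,192)).items(): print(n,ray("top",uv,40).round(1))
E
```

```text
start [585.5 -83.9 110. ]
collar [586.1 -44.6 110. ]
b1 [580.5  25.5 110. ]
b2 [526.4  76.2 110. ]
sl [518.7 154.7 110. ]
kat [445.6 -69.9  40. ]
whis [701.6  29.   40. ]
```

View pics/topc.png

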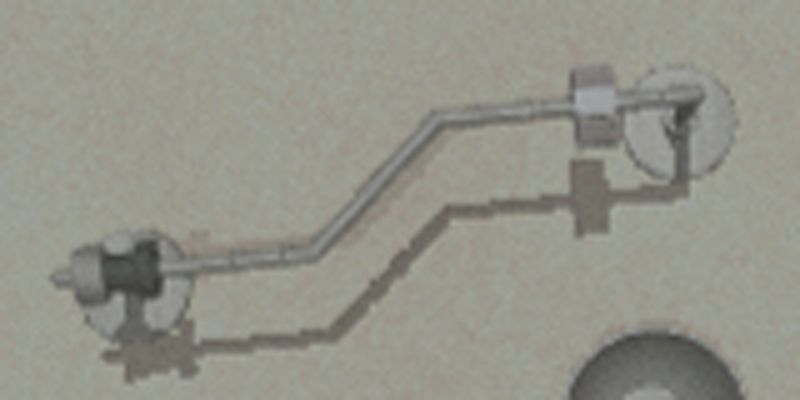

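Crop shows start (697,96), collar (597,104), bend 1 (437,119), bend 2 (313,254) and the sleeve's near face (160,268), in crop pixels.

```bash
cat >> h.py <<'E'
from scipy.spatial.transform import Rotation as R
def goto(xyz,yaw,s=None):
    "shift and turn in tool axes from the present pose to a tool-down pose"
    s=s or r.sense();A=R.from_euler('xyz',s["tcp_rot"],degrees=True);B=R.from_euler('xyz',[180,0,yaw],degrees=True)
    print("from",np.round(s["tool_pos"],1),np.round(s["tcp_rot"],1),"shift",A.inv().apply(np.array(xyz)-s["tool_pos"]).round(1),"turn",(A.inv()*B).as_rotvec().round(3))
E
python3 - <<'E'
from h import *
P={n:ray("top",(220+(u-2)/5,215+(v-2)/5),110)[:2] for n,(u,v) in dict(s=(697,96),c=(597,103),b1=(437,119),b2=(313,254),sl=(160,268)).items()}
for n in P:print(n,P[n].round(1))
ang=lambda a,b:np.degrees(np.arctan2(*(P[b]-P[a])[::-1])).round(1)
L=lambda a,b:np.linalg.norm(P[b]-P[a]).round(1)
for a,b in(("s","b1"),("b1","b2"),("b2","sl"),("s","c")):print(a,b,ang(a,b),L(a,b))
goto([P["c"][0],P["c"][1],200],ang("s","b1"))
E
```

```text
s [590.3 -88.4]
c [587.8 -44.6]
b1 [581.8  25.5]
b2 [523.4  80.1]
sl [518.2 146.9]
s b1 94.3 114.2
b1 b2 136.9 79.9
b2 sl 94.5 67.0
s c 93.2 43.8
from [135.3 584.  230.3] [-179.9   -0.   166.9] shift [-582.8 -510.2   31.1] turn [-2.000e-03  1.000e-03  1.268e+00]
```

jog_arm --rows '[[[-580,-510,15],[0,0,1.265]],[[-580,-510,15],[0,0,1.265]],[[-580,-510,15],[0,0,1.265]],[[-580,-510,15],[0,0,1.265]],[[-580,-510,15],[0,0,1.265]],[[-580,-510,15],[0,0,1.265]],[[-580,-510,15],[0,0,1.265]],[[-580,-510,15],[0,0,1.265]],[[-580,-510,15],[0,0,1.265]],[[-580,-510,15],[0,0,1.265]]]' --grip 85

```text
time: 1.1
tool_pos: [427.2, 176.2, 221.4]
tcp_rot: [180.0, -0.0, 94.3]
ft_force: [1.3, 0.2, 0.1]
finger_gap: 84.8
grip_force: 0.0
```

```bash
python3 -c "
from h import *
goto([587.5,-45,200],94.5)"
```

```text
from [427.2 176.2 221.4] [180.   -0.   94.3] shift [-232.7  143.1   21.4] turn [ 0.    -0.    -0.003]
```

jog_arm --rows '[[[-233,143,16],[0,0,-0.003]],[[-233,143,16],[0,0,-0.003]],[[-233,143,16],[0,0,-0.003]],[[-233,143,16],[0,0,-0.003]],[[-233,143,16],[0,0,-0.003]],[[-233,143,16],[0,0,-0.003]],[[-233,143,16],[0,0,-0.003]],[[-233,143,16],[0,0,-0.003]],[[-233,143,16],[0,0,-0.003]]]'

```text
time: 2.0
tool_pos: [586.8, -42.0, 205.4]
tcp_rot: [-180.0, -0.0, 94.7]
ft_force: [0.2, -0.5, 0.2]
finger_gap: 85.1
grip_force: 0.0
```

```bash
python3 - <<'E'
from h import *
s=r.sense();im,d=r.snapshot("wrist");cv2.imwrite("pics/w1.png",im);np.savez("w1.npz",im=im,d=d,pos=s["tool_pos"],rot=s["tcp_rot"])
print(s["tool_pos"],s["tcp_rot"],s["ft_force"])
E
```

```text
[586.77864515 -41.96337719 205.38316269] [-1.79963272e+02 -2.92138586e-02  9.46893508e+01] [ 0.22871833 -0.5322148   0.19824085]
```

View pics/w1.png

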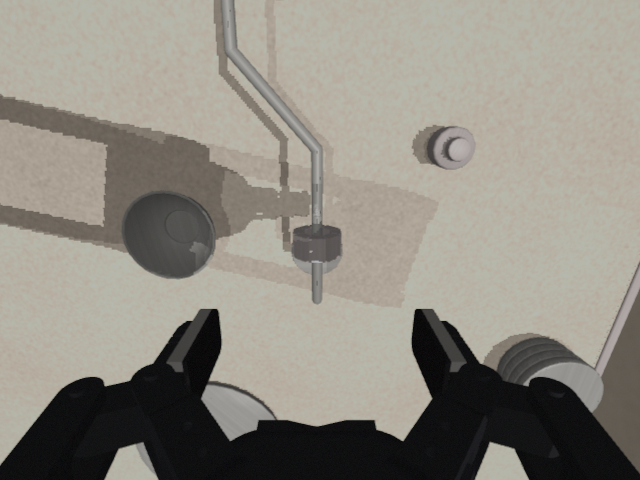

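The wrist view shows the wire start at (317,302), bend 1 at (318,150), bend 2 at (229,50), and the collar at columns 292–342, top face rows about 226–240.

```bash
python3 - <<'E'
from h import *
z=np.load("w1.npz");T=np.eye(4);T[:3,:3]=R.from_euler('xyz',z["rot"],degrees=True).as_matrix();T[:3,3]=z["pos"]
W=T@r.camera_params("wrist")["tool_from_camera"]
f=lambda u,v,h:ray("wrist",(u,v),h,W)
for n,a in dict(s=(317,300,110),b1=(318,150,110),b2=(229,50,110),cl=(292,243,104),cr=(342,243,104)).items():print(n,f(*a).round(1))
g=cv2.cvtColor(z["im"],cv2.COLOR_BGR2GRAY);print(g[215:275:2,308],g[215:275:2,327]); print(g[243,280:352:2])
D=z["d"];print(D[215:275:3,308].round())
v,u=np.mgrid[215:275,285:350];k=r.camera_params("wrist");X=np.stack([(u-k["cx"])/k["fx"]*D[v,u],(v-k["cy"])/k["fy"]*D[v,u],D[v,u]],-1)@W[:3,:3].T+W[:3,3]
m=(X[...,2]>95)&(abs(u-317)>5);Q=X[m];print(len(Q),np.percentile(Q,[1,5,50,95,99],axis=0).round(1))
t=Q[Q[:,2]>118];print("top",len(t),t.mean(0),t.min(0),t.max(0))
E
```

```text
s [591.2 -88.5 110. ]
b1 [582.3  25.9 110. ]
b2 [522.   81.3 110. ]
cl [568.4 -44.6 104. ]
cr [606.4 -41.5 104. ]
[166 167 163 168 165 142  80  87  86  86  77  92 104  97  91  90  89  90
  91  90  90  90  90 122 153 154 150 148 145 145] [164 161 164 164 163 107  77  85  87  84  76  76  85  84  86  84  84  85
  84  85  84  84  85 106 138 139 137 133 133 158]
[182 163 128 130 128 136 102  88  86  86  87  87  87  88  91  94  97  97
  95  96  98  95  96  84  85  86  88  87  88  86  98 158 166 166 166 165]
[359. 360. 361. 361. 266. 262. 264. 244. 242. 243. 244. 244. 245. 245.
 247. 246. 371. 371. 372. 373.]
1217 [[569.4 -51.7  95.6]
 [570.9 -50.   97.1]
 [583.3 -38.7 117. ]
 [603.4 -32.4 122.7]
 [605.  -31.8 123.8]]
top 558 [587.16604058 -40.17135542 125.12237167] [574.57649664 -52.40950684 118.00022097] [600.19753325  42.53088963 348.52523045]
```

jog_arm --rows '[[[0,0.6,30],[0,0,-0.003]],[[0,0.6,60],[0,0,-0.003]],[[0,0.6,85],[0,0,-0.003]],[[0,0.6,105],[0,0,-0.003]],[[0,0.6,115],[0,0,-0.003]],[[0,0.6,121],[0,0,-0.003]],[[0,0.6,121],[0,0,-0.003]]]'

```text
time: 2.75
tool_pos: [587.8, -42.4, 84.6]
tcp_rot: [-180.0, -0.0, 94.9]
ft_force: [-0.0, -0.5, -1.8]
finger_gap: 84.7
grip_force: 0.0
```

```bash
python3 -c "
from h import *
goto([587.4,-42,84],94.45);print(r.sense()['ft_force'])"
```

```text
from [587.8 -42.4  84.6] [-180.    -0.    94.9] shift [ 0.4 -0.4  0.6] turn [-0.    -0.     0.007]
[-0.02225182 -0.53565485 -1.82168697]
```

jog_arm --rows '[[[0.4,-0.4,0],[0,0,0.007]],[[0.4,-0.4,0],[0,0,0.007]],[[0.4,-0.4,0],[0,0,0.007]],[[0.4,-0.4,0],[0,0,0.007]],[[0.4,-0.4,0],[0,0,0.007]],[[0.4,-0.4,0],[0,0,0.007]],[[0.4,-0.4,0],[0,0,0.007]],[[0.4,-0.4,0],[0,0,0.007]]]' --grip 30 --force 35

```text
time: 3.55
tool_pos: [588.1, -42.8, 85.5]
tcp_rot: [179.9, 0.0, 94.4]
ft_force: [-2.0, 0.6, 5.9]
finger_gap: 35.3
grip_force: 34.7
```

jog_arm --rows '[[[0,0,-2],[0,0,0]],[[0,0,-4],[0,0,0]],[[0,0,-6],[0,0,0]],[[0,0,-6],[0,0,0]],[[0,0,-6],[0,0,0]]]'

```text
time: 4.05
tool_pos: [587.5, -42.6, 90.5]
tcp_rot: [-180.0, -0.0, 94.4]
ft_force: [-0.7, 0.6, -0.4]
finger_gap: 35.3
grip_force: 34.9
```

```bash
python3 - <<'E'
from h import *
s=r.sense();print(s["tool_pos"].round(1),s["ft_force"].round(1),s["wrist_torque"].round(2),s["tcp_rot"].round(1))
im,d=r.snapshot("wrist");cv2.imwrite("pics/w2.png",im)
E
```

```text
[587.5 -42.6  90.5] [-0.7  0.6 -0.4] [ 0.04 -0.03 -0.02] [-180.    -0.    94.4]
```

View pics/w2.png

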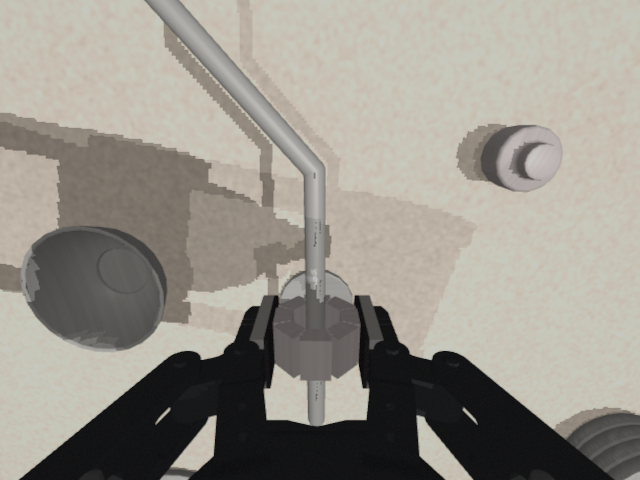

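Collar is gripped and centred around the wire (bore around wire at column 316); bend 1 is now seen at about (314,168).

```bash
python3 - <<'E'
from h import *
s=r.sense();T=np.eye(4);T[:3,:3]=R.from_euler('xyz',s["tcp_rot"],degrees=True).as_matrix();T[:3,3]=s["tool_pos"]
W=T@r.camera_params("wrist")["tool_from_camera"]
for uv,h in (((314,169),110),((316,420),110),((316,300),128),((273,335),110),((360,335),110)):
    p=ray("wrist",uv,h,W);print(uv,p.round(1),(T[:3,:3].T@(p-T[:3,3])).round(1))
E
```

```text
(314, 169) [581.4  26.7 110. ] [ 69.5  -0.7 -19.6]
(316, 420) [591.1 -89.3 110. ] [-46.9   0.1 -19.6]
(316, 300) [585.4 -16.1 128. ] [ 26.6   0.1 -37.6]
(273, 335) [569.2 -44.1 110. ] [ -0.2 -18.2 -19.6]
(360, 335) [606.1 -41.2 110. ] [ -0.1  18.8 -19.6]
```

jog_arm --rows '[[[3,0,0],[0,0,0]],[[8,0,0],[0,0,0]],[[14,0,0],[0,0,0]],[[20,0,0],[0,0,0]],[[26,0,0],[0,0,0]],[[32,0,0],[0,0,0]],[[38,0,0],[0,0,0]],[[43,0,0],[0,0,0]],[[45,0,0],[0,0,0]],[[45,0,0],[0,0,0]]]'

```text
time: 5.1
tool_pos: [584.1, 2.6, 90.6]
tcp_rot: [-180.0, 0.0, 94.4]
ft_force: [-1.0, -1.1, -0.7]
finger_gap: 35.3
grip_force: 34.9
```

jog_arm --rows '[[[7,0,0],[0,0,0]],[[14,0,0],[0,0,0]],[[17,-0.5,0],[0,0,-0.12]],[[20,-1,0],[0,0,-0.25]],[[23.4,-1.6,0],[0,0,-0.366]],[[26,-3,0],[0,0,-0.49]],[[28.8,-4.8,0],[0,0,-0.61]],[[31.4,-6.7,0],[0,0,-0.733]],[[31.4,-6.7,0],[0,0,-0.733]],[[31.4,-6.7,0],[0,0,-0.733]]]'

```text
time: 6.1
tool_pos: [575.0, 33.3, 90.6]
tcp_rot: [180.0, 0.0, 136.2]
ft_force: [0.9, -0.3, -0.6]
finger_gap: 35.2
grip_force: 34.9
```

```bash
python3 - <<'E'
from h import *
s=r.sense();print(s["tool_pos"].round(1),s["ft_force"].round(1),s["wrist_torque"].round(2),s["tcp_rot"].round(1))
im,d=r.snapshot("wrist");cv2.imwrite("pics/w3.png",im)
E
```

```text
[575.   33.3  90.6] [ 0.9 -0.3 -0.6] [-0.02 -0.03 -0.05] [180.    0.  136.2]
```

View pics/w3.png

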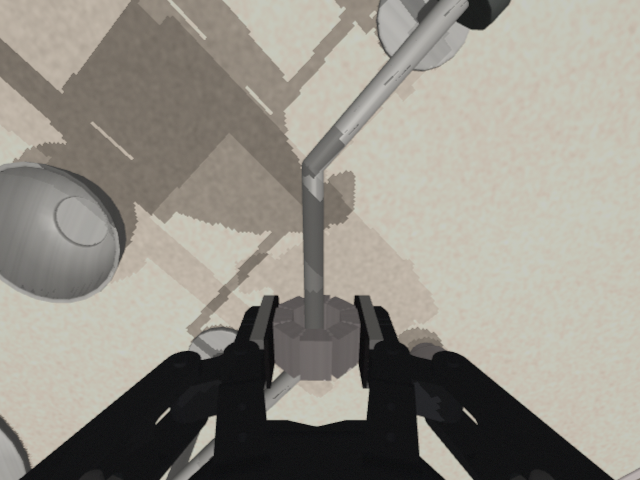

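The collar is on leg 2 with no contact. Bend 2 is seen at about (313,165), so about 70 mm ahead.

jog_arm --rows '[[[3,0,0],[0,0,0]],[[8,0,0],[0,0,0]],[[14,0,0],[0,0,0]],[[20,-0.3,0],[0,0,0]],[[26,-0.3,0],[0,0,0]],[[32,-0.5,0],[0,0,0]],[[38,-0.5,0],[0,0,0]],[[43,-0.6,0],[0,0,0]],[[46,-0.6,0],[0,0,0]],[[46,-0.6,0],[0,0,0]]]'

```text
time: 7.15
tool_pos: [541.0, 64.7, 90.6]
tcp_rot: [180.0, -0.0, 136.4]
ft_force: [0.6, -0.6, -0.8]
finger_gap: 34.9
grip_force: 34.9
```

```bash
python3 - <<'E'
from h import *
s=r.sense();print(s["tool_pos"].round(1),s["ft_force"].round(1),s["wrist_torque"].round(2),s["tcp_rot"].round(1))
im,d=r.snapshot("wrist");cv2.imwrite("pics/w4.png",im)
T=np.eye(4);T[:3,:3]=R.from_euler('xyz',s["tcp_rot"],degrees=True).as_matrix();T[:3,3]=s["tool_pos"]
W=T@r.camera_params("wrist")["tool_from_camera"]
for uv in ((314,230),(314,240),(314,250),(314,260)):
    p=ray("wrist",uv,110,W);print(uv,p.round(1),(T[:3,:3].T@(p-T[:3,3])).round(1))
E
```

```text
[541.   64.7  90.6] [ 0.6 -0.6 -0.8] [-0.07 -0.04  0.01] [180.   -0.  136.4]
(314, 230) [507.   96.3 110. ] [ 46.5  -0.5 -19.4]
(314, 240) [509.9  93.6 110. ] [ 42.4  -0.5 -19.4]
(314, 250) [512.9  90.7 110. ] [ 38.3  -0.5 -19.4]
(314, 260) [515.9  87.8 110. ] [ 34.1  -0.5 -19.4]
```

View pics/w4.png

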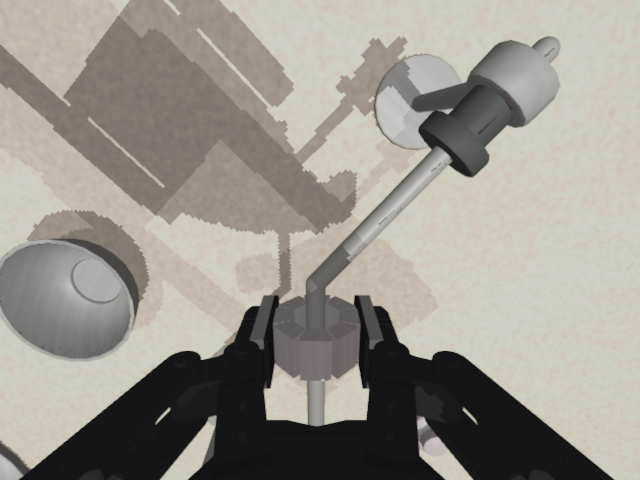

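Bend 2 is at about (314,287), about 23 mm ahead; the sleeve is at (455,145). I'll now mirror the earlier bend motion.

jog_arm --rows '[[[7,0,0],[0,0,0]],[[13.5,0,0],[0,0,0]],[[16.5,0.5,0],[0,0,0.12]],[[19.5,1,0],[0,0,0.25]],[[22.9,1.6,0],[0,0,0.366]],[[25.5,3,0],[0,0,0.49]],[[28.3,4.8,0],[0,0,0.61]],[[30.9,6.5,0],[0,0,0.733]],[[30.9,6.5,0],[0,0,0.733]],[[30.9,6.5,0],[0,0,0.733]]]'

```text
time: 8.2
tool_pos: [523.1, 90.5, 90.5]
tcp_rot: [-180.0, 0.0, 94.6]
ft_force: [-0.3, 0.1, -0.9]
finger_gap: 35.4
grip_force: 34.9
```

```bash
python3 - <<'E'
from h import *
s=r.sense();print(s["tool_pos"].round(1),s["ft_force"].round(1),s["wrist_torque"].round(2),s["tcp_rot"].round(1))
im,d=r.snapshot("wrist");cv2.imwrite("pics/w5.png",im)
T=np.eye(4);T[:3,:3]=R.from_euler('xyz',s["tcp_rot"],degrees=True).as_matrix();T[:3,3]=s["tool_pos"]
W=T@r.camera_params("wrist")["tool_from_camera"]
for uv in ((314,200),(314,230),(314,260)):
    p=ray("wrist",uv,110,W);print(uv,p.round(1),(T[:3,:3].T@(p-T[:3,3])).round(1))
E
```

```text
[523.1  90.5  90.5] [-0.3  0.1 -0.9] [ 0.   -0.04 -0.01] [-180.     0.    94.6]
(314, 200) [517.7 148.4 110. ] [ 58.2  -0.7 -19.5]
(314, 230) [518.6 136.9 110. ] [ 46.6  -0.7 -19.5]
(314, 260) [519.6 124.6 110. ] [ 34.2  -0.7 -19.5]
```

View pics/w5.png

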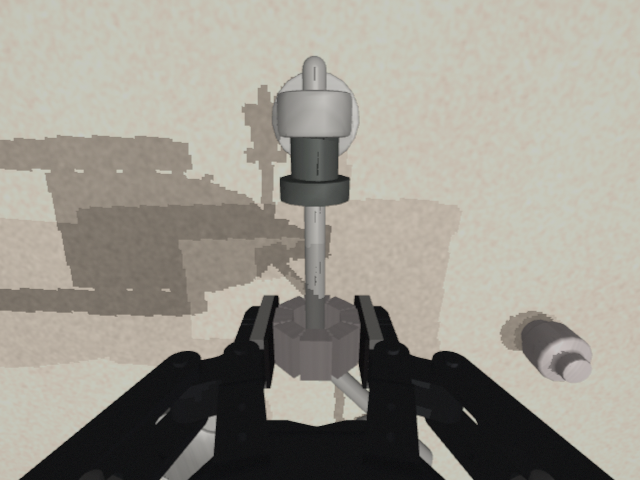

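The sleeve's near flange edge is at row ~203, about 57 mm ahead and laterally centred (column 315). I'll approach to just short of it.

jog_arm --rows '[[[3,0,0],[0,0,0]],[[8,-0.1,0],[0,0,0]],[[14,-0.3,0],[0,0,0]],[[20,-0.4,0],[0,0,0]],[[26,-0.5,0],[0,0,0]],[[32,-0.6,0],[0,0,0]],[[38,-0.6,0],[0,0,0]],[[42,-0.7,0],[0,0,0]],[[43,-0.7,0],[0,0,0]],[[43,-0.7,0],[0,0,0]]]'

```text
time: 9.25
tool_pos: [519.3, 133.3, 90.6]
tcp_rot: [-180.0, 0.0, 94.4]
ft_force: [-0.5, -0.4, -0.9]
finger_gap: 35.0
grip_force: 34.9
```

jog_arm --rows '[[[1,0,0],[0,0,0]],[[2,0,0],[0,0,0]],[[3,0,0],[0,0,0]],[[4,0,0],[0,0,0]],[[5,0,0],[0,0,0]],[[6,0,0],[0,0,0]],[[7,0,0],[0,0,0]],[[8,0,0],[0,0,0]]]'

```text
time: 10.05
tool_pos: [518.8, 140.6, 90.6]
tcp_rot: [-180.0, 0.1, 94.4]
ft_force: [-0.4, -4.5, -0.4]
finger_gap: 35.3
grip_force: 35.0
```

jog_arm --rows '[[[0.5,0,0],[0,0,0]],[[1,0,0],[0,0,0]],[[1.5,0,0],[0,0,0]],[[2,0,0],[0,0,0]],[[2.5,0,0],[0,0,0]],[[3,0,0],[0,0,0]],[[3.5,0,0],[0,0,0]],[[4,0,0],[0,0,0]],[[4.5,0,0],[0,0,0]],[[5,0,0],[0,0,0]]]'

```text
time: 11.05
tool_pos: [518.3, 146.2, 90.6]
tcp_rot: [-180.0, 0.0, 94.4]
ft_force: [-0.4, -4.0, -0.5]
finger_gap: 35.0
grip_force: 35.0
```

jog_arm --rows '[[[0.4,0,0],[0,0,0]],[[0.8,0,0],[0,0,0]],[[1.2,0,0],[0,0,0]],[[1.6,0,0],[0,0,0]],[[2,0,0],[0,0,0]]]'

```text
time: 11.55
tool_pos: [518.1, 148.2, 90.6]
tcp_rot: [-180.0, 0.0, 94.4]
ft_force: [-0.3, -4.4, 0.2]
finger_gap: 35.5
grip_force: 35.0
```

jog_arm --rows '[[[0.3,0,0],[0,0,0]],[[0.6,0,0],[0,0,0]],[[0.8,0,0],[0,0,0]],[[0.8,0,0],[0,0,0]]]'

```text
time: 11.95
tool_pos: [518.1, 149.0, 90.6]
tcp_rot: [-180.0, -0.0, 94.4]
ft_force: [-0.5, -3.6, -0.3]
finger_gap: 35.2
grip_force: 35.0
```

jog_arm --rows '[[[0.2,0,0],[0,0,0]],[[0.4,0,0],[0,0,0]],[[0.4,0,0],[0,0,0]]]'

```text
time: 12.25
tool_pos: [518.1, 149.3, 90.6]
tcp_rot: [-180.0, 0.0, 94.4]
ft_force: [-0.5, -4.4, -0.2]
finger_gap: 35.4
grip_force: 35.0
```

jog_arm --rows '[[[0.2,0,0],[0,0,0]],[[0.4,0,0],[0,0,0]],[[0.4,0,0],[0,0,0]]]'

```text
time: 12.55
tool_pos: [518.0, 149.7, 90.6]
tcp_rot: [-180.0, 0.0, 94.4]
ft_force: [-0.1, -4.0, 0.2]
finger_gap: 35.2
grip_force: 35.0
```

jog_arm --rows '[[[0.2,0,0],[0,0,0]],[[0.4,0,0],[0,0,0]],[[0.4,0,0],[0,0,0]]]'

```text
time: 12.85
tool_pos: [518.0, 150.0, 90.6]
tcp_rot: [-180.0, 0.0, 94.4]
ft_force: [0.1, -5.3, -0.7]
finger_gap: 35.0
grip_force: 35.0
```

jog_arm --rows '[[[0.2,0,0],[0,0,0]],[[0.4,0,0],[0,0,0]],[[0.4,0,0],[0,0,0]]]'

```text
time: 13.15
tool_pos: [518.0, 150.0, 90.5]
tcp_rot: [-180.0, 0.0, 94.4]
ft_force: [-0.3, -6.4, -0.8]
finger_gap: 35.5
grip_force: 35.0
```

```bash
python3 - <<'E'
from h import *
s=r.sense();print(s["tool_pos"].round(1),s["ft_force"].round(1),s["wrist_torque"].round(2))
im,d=r.snapshot("wrist");cv2.imwrite("pics/w6.png",cv2.resize(im[200:400,220:420],None,fx=3,fy=3))
E
```

```text
[518.  150.   90.5] [-0.3 -6.4 -0.8] [-1.01  0.06  0.03]
```

View pics/w6.png

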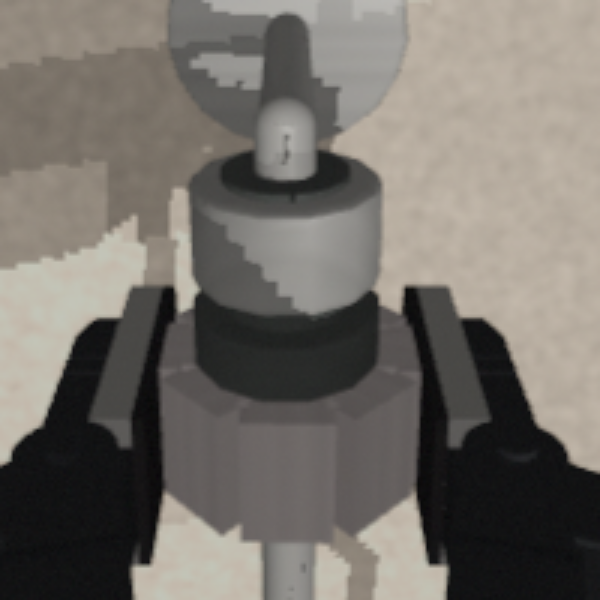

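Flange sits flush against the block, and the force rises with the tool position stalled at y = 150.0, so the sleeve is at its stop. Now I'll ease off, lower the collar onto the wire and release.

jog_arm --rows '[[[-0.6,0,0],[0,0,0]],[[-1.2,0,0],[0,0,0]],[[-1.2,0,1],[0,0,0]],[[-1.2,0,2],[0,0,0]],[[-1.2,0,3],[0,0,0]],[[-1.2,0,4],[0,0,0]],[[-1.2,0,4.5],[0,0,0]],[[-1.2,0,4.5],[0,0,0]]]'

```text
time: 14.0
tool_pos: [518.0, 149.4, 85.9]
tcp_rot: [-180.0, -0.0, 94.4]
ft_force: [0.7, 0.6, -1.1]
finger_gap: 35.2
grip_force: 35.0
```

jog_arm --rows '[[[0,0,0],[0,0,0]],[[0,0,0],[0,0,0]],[[0,0,0],[0,0,0]],[[0,0,0],[0,0,0]],[[0,0,0],[0,0,0]],[[0,0,0],[0,0,0]]]' --grip 65

```text
time: 14.6
tool_pos: [518.1, 149.3, 86.1]
tcp_rot: [180.0, 0.0, 94.4]
ft_force: [-0.1, 0.1, -0.2]
finger_gap: 65.1
grip_force: 0.0
```

jog_arm --rows '[[[0,0,-5],[0,0,0]],[[0,0,-15],[0,0,0]],[[0,0,-30],[0,0,0]],[[0,0,-50],[0,0,0]],[[0,0,-75],[0,0,0]],[[0,0,-100],[0,0,0]],[[0,0,-120],[0,0,0]],[[0,0,-120],[0,0,0]],[[0,0,-120],[0,0,0]],[[0,0,-120],[0,0,0]]]'

```text
time: 15.6
tool_pos: [517.5, 149.3, 205.2]
tcp_rot: [-179.9, 0.0, 94.4]
ft_force: [0.5, -0.3, -0.8]
finger_gap: 65.1
grip_force: 0.0
```

```bash
python3 - <<'E'
from h import *
print(r.sense()["ft_force"])
im,d=r.snapshot("wrist");cv2.imwrite("pics/w7.png",im)
E
```

```text
[ 0.52127115 -0.32923935 -0.76431344]
```

View pics/w7.png

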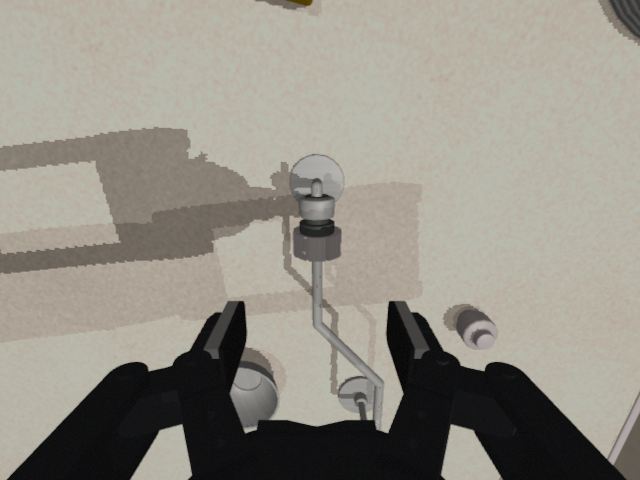

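The collar (317,243) hangs on leg 3 against the sleeve, which is up against the block; the gripper is clear.

```bash
python3 -c "
from bench import r
print(r.hand_in())"
```

```text
the job is handed in; nothing more can be done
None
```

The collar went around both bends without noticeable contact, pushed the sleeve to its hard stop at about 6 N, and was left hanging on the third leg; the job was handed in at about 16 s, and no verdict was returned.

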